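# Dim the lamp and pull the orange filter cassette

### The job

On the lamp's filter changer, turn the dimmer lever down to the green mark and let go of it. Then pinch the two grey side catches of the orange cassette together, fully home, while it is still seated, lift it upright out of its bay, and finish while holding it still and upright in the air with both catches squeezed, its underside at least 6 cm above the white top of the changer; do not put it down or let go. The lever stays on the green mark, the blue cassette stays in its bay, and the other things on the worktop are left alone.

Things in the scene. Friction and masses are not known exactly. Their poses are not given: they have to be found in the camera images.
- changer: Filter changer of a lamp: box fixed to the worktop, 150 (x) x 230 (y) x 60 mm; origin under the middle of its footprint, z up, -x its front. White left part (y +15 to +115 mm) 60 mm high, with two cassette bays at x = -35 and +35 mm, y = +65. Grey right part (y -115 to +15) 40 mm high, with the dimmer lever, white ticks and a green mark. A lens barrel stands 12 mm out of the left side.
- lever_pivot (a point): The dimmer lever's upright hinge axis where it meets the black panel, 40 mm above the worktop; fixed at (25, -40, 40) mm in the changer's frame.
- lever_knob (a point): Point on the axis of the lever's upright red knob, 72 mm above the worktop. The knob is a plain round post 14 mm across, from 50 to 92 mm above the worktop, 55 mm from the hinge axis; the flat lever arm under it, 9 mm wide, has its top 50 mm above the worktop.
- dimmer (a joint): Dimmer lever angle a, rad, 0 (low stop) to 1.4. At 0 it points along the changer's -x; growing, it turns counter-clockwise seen from above, towards -y: knob at (25 - 55 cos a, -40 - 55 sin a) mm in the changer's frame. The green mark is centred at 0.35 rad, 0.15 rad wide; lower is dimmer. Friction (about 1 N at the knob) keeps the lever where it is left.
- cassette_orange: Cassette with orange cap and core, 26 (x) x 56 (y) x 94 mm, 0.09 to 0.2 kg; origin under the middle of its underside, z up, x and y along the changer's. It starts latched in either bay, in a pocket 29 x 48 mm, with its underside 15 mm and its top 109 mm above the worktop. Its cap is 24 mm wide in y.
- cassette_orange_grip (a point): Middle between the orange cassette's catches, 68 mm above its underside: the height to pinch. The catches are grey ribbed upright plates on its +y and -y sides, 24 mm wide in x, 47 to 86 mm above the underside (seated: 62 to 101 mm above the worktop, the changer's top being at 60); outer faces 52 mm apart when free, 38 mm when fully pressed.
- orange_left_catch (a joint): How far the orange cassette's +y catch is pressed in, m: 0 free, 0.007 fully home. A spring pushes it out (2 N at 0, 7 N fully home). Its tooth clears the bay when it is in by about 5 mm; both catches must be in for the cassette to come out.
- orange_right_catch (a joint): The same for the orange cassette's -y catch.
- cassette_blue: A like cassette with blue cap and core, same size and origin, latched in the other bay, 70 mm from the orange one. To be left alone.
- objective_can_1: Bystander: black screw canister with white cap, 40 mm across, 62 mm high; origin under its middle. To be left alone.
- mount_5: Bystander: green cylindrical specimen mount, 30 mm across, 21 mm high; origin under its middle. To be left alone.
- mount_8: Bystander: blue cylindrical specimen mount, 30 mm across, 18 mm high; origin under its middle. To be left alone.
- vial_3: Bystander: small glass vial with blue cap, 24 mm across, 52 mm high; origin under its middle. To be left alone.
Not all that is in view belongs to the job. What is shaped like the cassette_orange but turquoise or yellow is not meant.

How it is judged:
On the way, in this order (a step that is already met when the one before it is completed fails the run):
1. the dimmer lever rests on the green mark (0.35 rad, within 0.1), let go, with the orange cassette still seated (value of joint dimmer between 0.25 and 0.45 rad and contact force between the fingers and dimmer below 0.1 N and velocity of joint dimmer between -0.05 and 0.05 rad/s and z of cassette_orange in the frame of changer below 0.022 m), for 0.2 s.
2. both catches of the orange cassette are pressed in by the fingers (over 4.5 mm each) while it is still seated (value of joint each of orange_left_catch, orange_right_catch above 0.0045 m and contact force between the fingers and cassette_orange above 2 N and z of cassette_orange in the frame of changer below 0.022 m), for 0.1 s.
At the end, for the whole second after the job is handed in: fingers hold the orange cassette still (<30 mm/s), within 0.25 rad of upright, underside >110 mm above the worktop, both catches in >4.5 mm, touching neither changer nor blue cassette; lever at 0.35 +-0.1 rad; blue cassette within 6 mm, each bystander within 30 mm of its start (value of joint dimmer between 0.25 and 0.45 rad and value of joint each of orange_left_catch, orange_right_catch above 0.0045 m and height (world z) of cassette_orange above 0.11 m and angle between cassette_orange's own z axis and vertical below 0.25 rad and linear speed of cassette_orange below 0.03 m/s and contact force between the fingers and cassette_orange above 2 N and contact force between cassette_orange and changer below 0.05 N and contact force between cassette_orange and cassette_blue below 0.05 N and distance of cassette_blue from where it was at the start of the episode below 0.006 m and distance of each of objective_can_1, mount_5, mount_8, vial_3 from where it was at the start of the episode below 0.03 m); the arm keeps its last pose, push and grip.
It fails at once if the orange cassette is pulled up in its bay (over 8 mm) with a catch not pressed in (under 3 mm) (z of cassette_orange in the frame of changer between 0.023 and 0.045 m and value of joint any of orange_left_catch, orange_right_catch below 0.003 m).
It fails at once if the blue cassette is moved (over 8 mm) (distance of cassette_blue from where it was at the start of the episode above 0.008 m).
It fails at once if a bystander is pushed away (over 30 mm) (distance of any of objective_can_1, mount_5, mount_8, vial_3 from where it was at the start of the episode above 0.03 m).
It also fails if it takes over 42 s, if anything falls off the work surface, if the arm or the gripper's body presses on something with over 40 N, if the wrist force passes 120 N, or if a joint passes its speed limit or range.

### The arm

A 7-joint arm with a two-finger parallel gripper is mounted at the origin on a cart in front of the work surface, level with it; the furniture and walls round the work are solid. World frame = base frame: x ahead of the robot, y to its left, z up, the work surface at z = 0. Lengths are in m, angles in rad, forces in N, time in s.
With the tool pointing down it reaches from about 0.425 to 0.875 m from the base axis. Payload 4.7 kg.
Tool frame: the origin (TCP) lies midway between the tips of the shut fingers; the grasp point (between the pads) lies 19 mm behind it (ctrl.grip_depth is the distance from the TCP to the grasp point, in m); z points along the fingers, y is the direction in which the jaws open and shut (so a half turn about z gives the same grasp; the last joint's range is limited). The gripper opens to 87 mm and grips with 3 to 60 N. Pads are 19 mm wide; open, the fingers measure 117 mm over their backs; the gripper's body (75 mm by 190 mm) begins 51 mm behind the grasp point.
Start: joints at [1.15, 0.321, -0.07, 1.45, 0.023, 1.371, -0.057], TCP at [0.274, -0.59, 0.223] pointing down, gripper open.
Joint ranges: [-2.86, 2.86], [-0.3, 2.09], [-1.38, 1.24], [0.06, 2.45], [-1.56, 4.7], [0.09, 2.05], [-2.69, 2.69]. Speed limits (rad/s): [2.57, 2.57, 3.14, 3.14, 3.14, 3.14, 3.14].

### API

Orientations are given as a rotation vector (axis times angle).
In Python, from bench import ctrl gives the robot as it stands. The module is installed in compiled form; this text tells all that it offers.
- The arm moves only by the shell command python3 -m inch 'ROWS' [FORCE]. ROWS is JSON, a list of rows, each a list of 5 numbers: the opening, from -1 (shut) to 1 (fully open), so that 0 is half open, then the shift along the tool's x, y, z in mm, then the turn about the tool's z in rad. In form: [[fingers, tx, ty, tz, twist], ...]. A call has 1 to 5 rows; each row shifts and turns the pose as measured when the row begins, along the tool's axes as they then stand; what a row does not reach is not made up. A row lasts 1/8 s, in which the tool goes at most 62.5 mm and 10.7 degrees, less where a joint would pass 70% of its speed; a pose out of reach is approached as far as the arm can. A call is refused whole if a number of a shift passes 62.5 or a number of a turn 0.188, either way. A call with a gripper value outside its range is refused whole. The fingers move at their own pace and stop on an object; FORCE is the grip in N (left out, the last holds). Time passes only in rows, so rows that do not move let the fingers close. It gives the time, the measured TCP pose, the force and the opening at its end, in the units of the state.
- ctrl.get_state(): the state, without advancing time (a new reading comes with each control period).
- ctrl.get_image(name): name is "scene" or "top" or "wrist"; returns a dict with "color" (480x640x3 uint8, red, green, blue), "range_z" (480x640 float32, m along the optical axis (not along the pixel's ray), 0 where there is no reading), "K" (3x3 intrinsics, pixels), "distortion" ([k1, k2, p1, p2, k3] as OpenCV has them; the pictures are not rectified), "R" (3x3) and "t" (3): a world point X has camera coordinates R X + t. Camera axes: x right, y down, z forward; pixel columns grow to the right and rows downward; lengths in m; the calibration is good to about 2 mm. A picture is of the moment at which its call begins.
- ctrl.close_job(): hands the job in, once; it reports no verdict.
The state is a dict: "time": time; "joint_positions": joint angles; "qd": joint speeds; "joint_torque": joint torques, N m; "position": TCP position; "tool_rot": TCP orientation; "ft_force": force on the tool from outside, world axes, zero at the start; "torque": the same for the moment, N m; "grip_width": opening from 0.0 (shut) to 1.0 (fully open).
Only numpy, scipy, OpenCV 4.12 (cv2) and the standard library are available. Lean on these libraries where they do the work, as an engineer would, in place of code of your own. Each camera call takes 0.05 s, during which the arm holds its last target. There are 200 camera calls.

## Working session

There is one attempt and no reset: what is moved stays moved. The work goes in short steps, Python scripts to look and compute and a shell command to move; the robot and the scene stay as the last step left them, time stands still between calls to the robot, and variables do not carry over. Pictures are saved under pics/ and viewed, about 8 in all and at most 12, crops included, and the job is handed in when it is done.

```bash
mkdir -p pics
cat > h.py <<'E'
import numpy as np, cv2
from bench import ctrl
def grab(n):
    im=ctrl.get_image(n); return im
def save(im,f,box=None,s=1):
    c=im["color"][:,:,::-1]
    if box: c=c[box[1]:box[3],box[0]:box[2]]
    if s!=1: c=cv2.resize(c,None,fx=s,fy=s,interpolation=cv2.INTER_CUBIC)
    cv2.imwrite("pics/"+f,c)
def ray(im,u,v):
    p=cv2.undistortPoints(np.array([[[u,v]]],float),np.array(im["K"]),np.array(im["distortion"]))[0,0]
    R=np.array(im["R"]);t=np.array(im["t"]); return -R.T@t, R.T@np.array([p[0],p[1],1.])
def atz(im,u,v,z):
    o,d=ray(im,u,v); return o+d*(z-o[2])/d[2]
def pt(im,u,v):
    o,d=ray(im,u,v); r=im["range_z"][int(round(v))-1:int(round(v))+2,int(round(u))-1:int(round(u))+2]
    r=r[r>0]; return o+d*np.median(r) if len(r) else None
def proj(im,X):
    return cv2.projectPoints(np.array(X,float).reshape(-1,1,3),cv2.Rodrigues(np.array(im["R"]))[0],np.array(im["t"],float),np.array(im["K"]),np.array(im["distortion"]))[0][:,0]
E
python3 - <<'E'
from h import *
import pickle
for n in("top","scene"):
    im=grab(n);pickle.dump(im,open(n+".pkl","wb"));save(im,n+".png")
print(ctrl.get_state())
E
```

```text
{'time': 0.1, 'joint_positions': array([ 1.15008997,  0.32174733, -0.07012346,  1.45152593,  0.02258524,
        1.37080467, -0.05692783]), 'qd': array([-6.51324753e-04, -6.39802110e-04, -1.65032815e-04, -3.41196291e-03,
       -1.05581767e-05,  8.90416895e-05, -1.11884678e-03]), 'joint_torque': array([-2.69969260e-04, -4.92570555e+01, -4.05662460e-01, -3.13398814e+01,
       -6.41150982e-02,  3.95710382e-02,  9.64681817e-05]), 'position': array([ 0.27358079, -0.58908554,  0.22158578]), 'tool_rot': array([-3.06602708e+00, -6.77321414e-01,  6.75103544e-04]), 'ft_force': array([0.1088911 , 0.13293582, 0.18645107]), 'torque': array([ 0.00235078, -0.00355526,  0.00389767]), 'grip_width': 0.9974162847458489}
```

View pics/top.png

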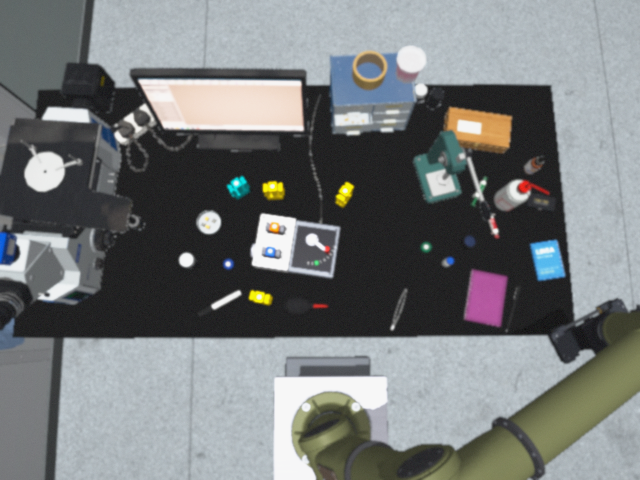

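View pics/scene.png

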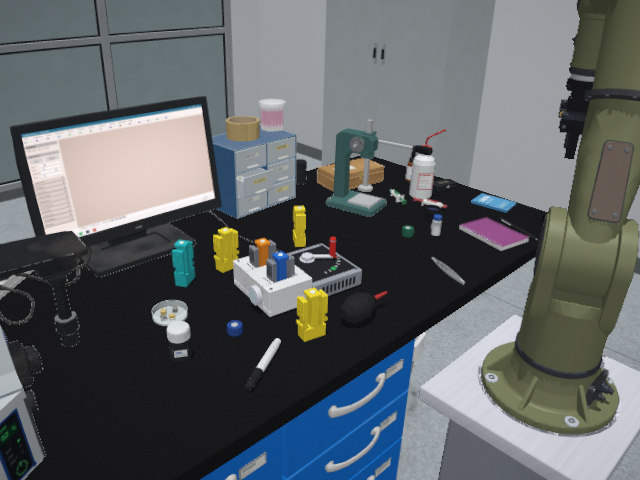

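The top view shows the changer at about (296,245): orange cassette (275,227), blue (272,252), red knob (327,249). Things that could be mistaken for the orange cassette are the yellow ones at (274,190), (345,194) and (260,297), the turquoise one (238,187) and the blue one (272,252). I choose the orange one at (275,227), in the far bay, and check it in a close crop.

Run:
```python
from h import *
import pickle
im=pickle.load(open("top.pkl","rb")); save(im,"crop.png",(240,200,350,285),7)
sc=pickle.load(open("scene.pkl","rb"))
for name,im in(("top",im),("scene",sc)):
    hsv=cv2.cvtColor(im["color"],cv2.COLOR_RGB2HSV)
    for nm,lo,hi in(("orange",(8,150,120),(17,255,255)),("blue",(100,150,80),(125,255,255)),("red",(0,170,80),(5,255,255)),("green",(45,120,70),(80,255,255))):
        m=cv2.inRange(hsv,lo,hi);n,l,s,c=cv2.connectedComponentsWithStats(m)
        for i in range(1,n):
            if 8<s[i,4]<900: 
                u,v=c[i]; p=pt(im,u,v); print(name,nm,s[i],c[i].round(1),None if p is None else p.round(4))
print(proj(im,[[.5,0,0]]))
```

```text
top orange [270 226   9   7  22] [275.  230.3] [0.5555 0.1512 0.1091]
top blue [102 128  14  20 124] [108.4 136.3] [0.8514 0.6548 0.0756]
top blue [  0 232  14  32 281] [  4.5 247.7] [0.4604 0.7153 0.4063]
top blue [530 240  33  41 640] [546.2 260.6] [ 0.4795 -0.6437  0.0091]
top blue [266 249   9   8  32] [270.5 253.7] [0.4899 0.1625 0.1109]
top blue [447 256   8   9  50] [450.4 259.9] [ 0.4776 -0.3451  0.0531]
top blue [223 258  11  12  58] [228.4 263.5] [0.4761 0.2952 0.018 ]
top red [519 180  30  15 171] [530.3 186.9] [ 0.6631 -0.5493  0.1547]
top red [326 247   3   6  12] [327.2 249.1] [0.5044 0.0072 0.0942]
top red [314 304  14   4  50] [319.9 305.6] [0.3518 0.0285 0.0308]
top green [473 199   4   5  15] [474.2 201.1] [ 0.6615 -0.438   0.0113]
top green [421 242  11  11  54] [425.8 247.2] [ 0.5197 -0.2825  0.0239]
top green [315 261   4   4  15] [316.4 262.6] [0.4736 0.0377 0.0443]
scene orange [255 238  15  28 250] [262.3 250.4] [0.5575 0.1612 0.0923]
scene blue [ 82 122  11   2  11] [ 87.  122.5] [0.9001 0.3455 0.3202]
scene blue [ 72 124   9   2  10] [ 76.  124.5] [0.8982 0.
[... 696 characters left out ...]
19.6 420. ] [0.3922 0.6948 0.0967]
scene blue [  0 456   8  21  25] [  3.  465.1] [0.3683 0.7321 0.0617]
scene red [330 236   6   4  21] [332.6 237.7] [0.5065 0.0088 0.0902]
scene red [330 242   6  16  82] [332.5 249. ] [0.5001 0.0143 0.0672]
scene red [375 291  12   8  44] [380.4 294.5] [0.3506 0.0268 0.027 ]
scene green [402 201   5   4  14] [403.9 202.1] [ 0.6454 -0.4292  0.0097]
scene green [403 226  11  11  80] [407.6 231.2] [ 0.5116 -0.272   0.0151]
scene green [330 266   7   5  22] [333. 268.] [0.475  0.0369 0.0393]
scene green [  1 427   5   5   9] [  2.8 428.8] [0.3785 0.7179 0.1068]
scene green [  1 432   7   9  30] [  4.3 436.3] [0.3771 0.7192 0.096 ]
[[335.95682264 273.81009924]]
```

View pics/crop.png

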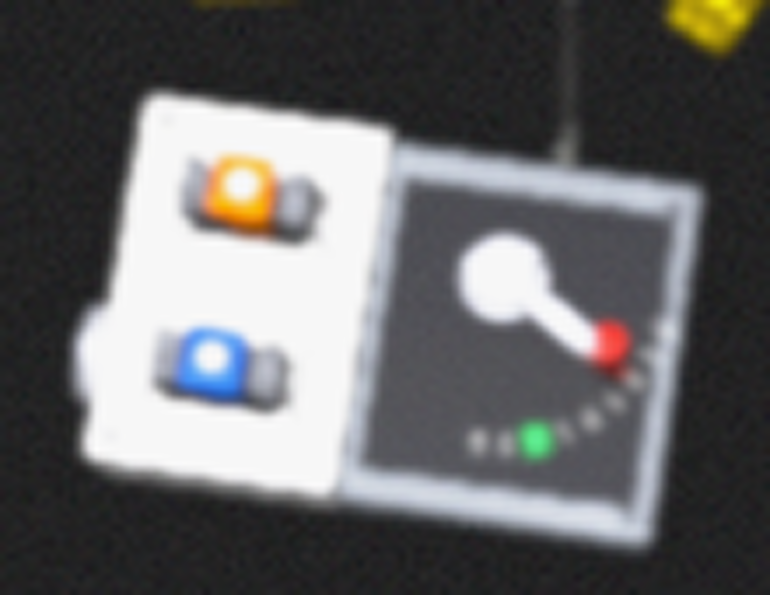

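The crop confirms the orange-capped cassette between its two grey catches, at crop (243,190), in the far bay. The blue one is in the near bay, and the red knob (608,345) is past the green mark (536,440). Next I fit the changer pose.

```bash
cat > fit.py <<'E'
from h import *
import pickle
from scipy.optimize import least_squares
im=pickle.load(open("top.pkl","rb"))
M=[((75,115,60),(150,93)),((75,15,60),(392,128)),((-75,15,60),(335,498)),((-75,115,60),(85,460)),((75,-115,40),(703,185)),((-75,-115,40),(648,547)),((25,-40,50),(504,278)),((35,65,109),(242,188)),((-35,65,109),(211,360))]
L=np.array([m[0] for m in M])/1e3; uv=np.array([m[1] for m in M])/7+[240,200]-0.43
def T(p,L):
    c,s=np.cos(p[2]),np.sin(p[2]); return np.asarray(L)@np.array([[c,s,0],[-s,c,0],[0,0,1]])+[p[0],p[1],0]
if __name__=="__main__":
    r=least_squares(lambda p:(proj(im,T(p,L))-uv).ravel(),[.5,.1,-.1]); print(r.x); print(r.fun.reshape(-1,2).round(1))
    p=r.x; np.save("p.npy",p)
    for n,X in(("orange",(.035,.065,.083)),("blue",(-.035,.065,.083)),("pivot",(.025,-.04,.04)),("goal",(.025-.055*np.cos(.35),-.04-.055*np.sin(.35),.072))): print(n,T(p,X).round(4))
    for k in((.5044,.0072),(.5065,.0088)):
        d=np.array(k)-T(p,(.025,-.04,0))[:2]; print("knob r",np.hypot(*d),"a",np.arctan2(-d[1],-d[0])-p[2])
E
python3 fit.py
```

```text
[ 0.52283192  0.09456249 -0.15350652]
[[ 0.   0.9]
 [-0.3  0.9]
 [-0.5 -0.8]
 [ 0.4 -0.5]
 [-0.3  0.6]
 [ 0.2 -0.3]
 [ 0.  -0.3]
 [ 0.1 -0.3]
 [ 0.3 -0.2]]
orange [0.5674 0.1534 0.083 ]
blue [0.4982 0.1641 0.083 ]
pivot [0.5414 0.0512 0.04  ]
goal [0.4875 0.0405 0.072 ]
knob r 0.057510979399093456 a 1.0249350980846832
knob r 0.05493776973954329 a 1.035438980229645
```

```bash
python3 -m inch '[[0,45,-25,0,0],[0,50,-30,0,0],[0,45,-40,0,0],[0,40,-45,0,0],[0,40,-45,0,0]]' 10
cat > tw.py <<'E'
import sys;from h import *
# tool shift (mm) to bring TCP to world x y z, jaw yaw change to target
s=ctrl.get_state();R=cv2.Rodrigues(s["tool_rot"])[0]
t=np.array(eval(sys.argv[1]));print("pos",s["position"].round(4),"shift",(R.T@(t-s["position"])*1e3).round(1),"tilt",R[:,2].round(3),"F",s["ft_force"].round(2),"g",s["grip_width"].round(3),"t",s["time"])
y=np.arctan2(R[1,1],R[0,1]);print("jaw",y.round(3),"twist to cassette",(y-(np.pi/2-.1535)+np.pi/2)%np.pi-np.pi/2)
E
python3 tw.py '[.506,.008,.2]'
```

```text
time: 0.72
position: [0.3952, -0.3256, 0.2178]
tool_rot: [-3.067, -0.66, 0.006]
ft_force: [1.2, -0.2, -0.3]
grip_width: 0.54Traceback (most recent call last):
  File "tw.py", line 4, in <module>
    t=np.array(eval(sys.argv[1]));print("pos",s["position"].round(4),"shift",(R.T@(t-s["position"])*1e3).round(1),"tilt",R[:,2].round(3),"F",s["ft_force"].round(2),"g",s["grip_width"].round(3),"t",s["time"])
                                                                                                                                                                        ^^^^^^^^^^^^^^^^^^^^^
AttributeError: 'float' object has no attribute 'round'
```

```bash
sed -i 's/s\["grip_width"\].round(3)/s["grip_width"]/' tw.py; python3 -m inch '[[0,45,-40,0,0],[0,42,-43,0,0],[0,40,-43,0,0],[0,40,-43,0,0],[0,40,-43,0,0]]'; python3 tw.py '[.506,.008,.2]'
```

```text
time: 1.35
position: [0.4974, -0.0374, 0.2172]
tool_rot: [-3.068, -0.659, 0.007]
ft_force: [-0.1, -1.0, 0.8]
grip_width: 0.497
pos [ 0.4974 -0.0374  0.2172] shift [ 26.6 -37.8  17.3] tilt [-0.005  0.002 -1.   ] F [-0.12 -1.02  0.77] g 0.49679929539906903 t 1.35
jaw -1.148 twist to cassette 0.5767939169163037
```

Now hover above the knob and take one wrist look.

```bash
python3 -m inch '[[0,27,-38,0,0],[0,0,0,0,0]]'
python3 - <<'E'
from h import *
import pickle
im=grab("wrist");pickle.dump(im,open("w1.pkl","wb"));save(im,"w1.png")
hsv=cv2.cvtColor(im["color"],cv2.COLOR_RGB2HSV)
for nm,lo,hi in(("orange",(8,150,120),(17,255,255)),("blue",(100,150,80),(125,255,255)),("red",(0,170,80),(5,255,255)),("green",(45,120,70),(80,255,255))):
    m=cv2.inRange(hsv,lo,hi);n,l,s,c=cv2.connectedComponentsWithStats(m)
    for i in range(1,n):
        if 60<s[i,4]: p=pt(im,*c[i]); print(nm,s[i],c[i].round(1),None if p is None else p.round(4))
E
python3 tw.py '[.506,.008,.07]'
```

```text
time: 1.6
position: [0.5065, 0.016, 0.217]
tool_rot: [-3.063, -0.674, 0.007]
ft_force: [0.4, 0.4, 0.1]
grip_width: 0.502
orange [ 126   26   51   57 1438] [151.   54.2] [0.5686 0.1519 0.1102]
blue [  0  85  15  35 322] [  6.4 102.7] [0.4783 0.2884 0.0186]
blue [  78  126   47   51 1199] [101.5 150.7] [0.5007 0.1625 0.1099]
red [314 211  16  13 129] [321.3 216.4] [0.5122 0.0117 0.0726]
red [313 222  19  19 270] [322.1 231.3] [0.5071 0.009  0.0927]
green [267 229  13  13 133] [273.1 235. ] [0.474  0.0378 0.0426]
green [587 308  28  25 359] [600.4 320.2] [ 0.5216 -0.2829  0.0221]
pos [0.5064 0.0134 0.2168] shift [ -2.    5.5 146.8] tilt [-0.006  0.003 -1.   ] F [ 0.15 -0.01  0.06] g 0.49910501357645437 t 1.65
jaw -1.141 twist to cassette 0.5832141943388338
```

View pics/w1.png

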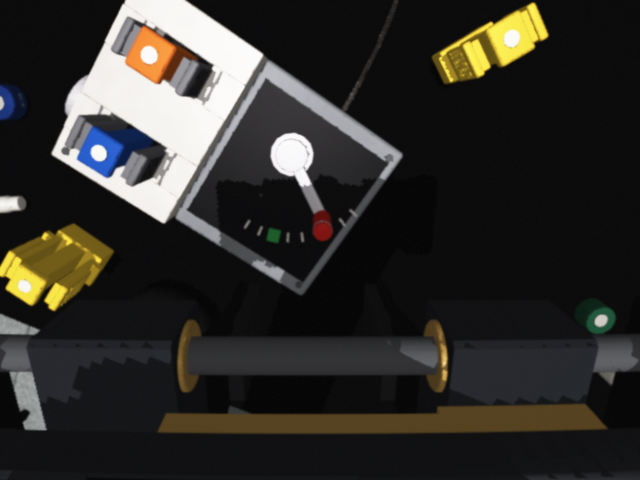

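The wrist view shows orange (150,55), blue (99,152), hinge disc (291,154), green mark (273,235) and knob top (322,231). I refit the changer pose with these.

```bash
cat > f2.py <<'E'
from fit import *
im=pickle.load(open("w1.pkl","rb"))
M=[((75,-115,40),(402,155)),((-75,-115,40),(301,294)),((-75,15,60),(168,222)),((75,15,60),(265,56)),((35,65,109),(150,55)),((-35,65,109),(98.5,153)),((25,-40,52),(291,154)),((25-58*np.cos(.35),-40-58*np.sin(.35),40),(273,235))]
L=np.array([m[0] for m in M])/1e3; uv=np.array([m[1] for m in M])
r=least_squares(lambda p:(proj(im,T(p,L))-uv).ravel(),np.load("p.npy"),loss="soft_l1",f_scale=2); p=r.x;print(p); print((proj(im,T(p,L))-uv).round(1)); np.save("p.npy",p)
for n,X in(("orange",(.035,.065,.083)),("pivot",(.025,-.04,.04)),("goal",(.025-.055*np.cos(.35),-.04-.055*np.sin(.35),.072))): print(n,T(p,X).round(4))
k=atz(im,322,231,.092);print("knob",k)
d=k[:2]-T(p,(.025,-.04,0))[:2]; print("r",np.hypot(*d),"a",np.arctan2(-d[1],-d[0])-p[2])
E
python3 f2.py; python3 tw.py '[.507,.009,.07]'
```

```text
[ 0.52292147  0.09438013 -0.15983262]
[[  2.4   0.2]
 [ -0.2   3.4]
 [ -4.5   1.9]
 [ -1.   -1.4]
 [ -0.4  -0.1]
 [  0.5  -0.7]
 [ -0.1   2. ]
 [  2.9 -12.5]]
orange [0.5678 0.153  0.083 ]
pivot [0.5412 0.0509 0.04  ]
goal [0.4872 0.0405 0.072 ]
knob [0.50707043 0.00902908 0.092     ]
r 0.054050366916212705 a 1.0463438762531516
pos [0.5064 0.0134 0.2168] shift [ -0.7   5.  146.8] tilt [-0.006  0.003 -1.   ] F [ 0.15 -0.01  0.06] g 0.49910501357645437 t 1.65
jaw -1.141 twist to cassette 0.5832141943388338
```

```bash
python3 -m inch '[[0,-1,5,40,0],[0,0,0,50,0],[0,0,0,40,0],[0,0,0,15,0],[0,0,0,0,0]]' ; python3 tw.py '[.507,.009,.063]'
```

```text
time: 2.28
position: [0.507, -0.0003, 0.0684]
tool_rot: [3.072, 0.653, -0.008]
ft_force: [0.4, 0.2, -0.3]
grip_width: 0.502
pos [ 5.07e-01 -3.00e-04  6.84e-02] shift [ 3.8 -8.5  5.4] tilt [-0.005 -0.002 -1.   ] F [ 0.4   0.16 -0.34] g 0.5019406548336063 t 2.275
jaw -1.152 twist to cassette 0.5724842438917683
```

```bash
python3 -m inch '[[0,4,-8,4,0],[0,0,0,0,0]]' 5; python3 tw.py '[.507,.009,.063]'
```

```text
time: 2.52
position: [0.5095, 0.0088, 0.0667]
tool_rot: [3.071, 0.651, -0.001]
ft_force: [-0.3, -0.5, 0.7]
grip_width: 0.504
pos [0.5095 0.0088 0.0667] shift [-2.2 -1.2  3.7] tilt [-0.    -0.002 -1.   ] F [-0.31 -0.48  0.65] g 0.5036246719929771 t 2.525
jaw -1.153 twist to cassette 0.5713798041787488
```

```bash
python3 -m inch '[[-0.5,-2,0,3,0],[-0.9,0,0,0,0],[-1,0,0,0,0],[-1,0,0,0,0]]' 5; python3 tw.py '[.4872,.0405,.063]'
```

```text
time: 3.02
position: [0.5091, 0.0083, 0.0656]
tool_rot: [3.07, 0.652, 0.004]
ft_force: [0.3, 0.8, 0.1]
grip_width: 0.164
pos [0.5091 0.0083 0.0656] shift [ -7.  -38.3   2.4] tilt [ 0.003 -0.002 -1.   ] F [0.26 0.78 0.11] g 0.1636984492580094 t 3.025
jaw -1.152 twist to cassette 0.5717972910311295
```

```bash
python3 -m inch '[[-1,-4,-9,0,0],[-1,-4,-9,0,0],[-1,-1,-9,0,0],[-1,1,-7,0,0],[-1,0,0,0,0]]' 5; python3 tw.py '[.4872,.0405,.063]'
```

```text
time: 3.65
position: [0.486, 0.0366, 0.0654]
tool_rot: [3.068, 0.65, 0.003]
ft_force: [0.3, -0.3, 0.2]
grip_width: 0.164
pos [0.486  0.0366 0.0654] shift [ 2.7 -3.   2.4] tilt [ 0.003 -0.005 -1.   ] F [ 0.27 -0.27  0.15] g 0.16367966062223413 t 3.65
jaw -1.153 twist to cassette 0.5712447559173186
```

```bash
python3 -m inch '[[-1,2,-3,0,0],[-1,0,0,0,0]]' 5; python3 tw.py '[.4872,.0405,.063]'
```

```text
time: 3.9
position: [0.4856, 0.0406, 0.0653]
tool_rot: [3.068, 0.651, -0.001]
ft_force: [-1.2, -0.6, 2.7]
grip_width: 0.153
pos [0.4856 0.0406 0.0653] shift [1.4 0.7 2.3] tilt [ 0.    -0.005 -1.   ] F [-1.2  -0.58  2.72] g 0.15304245889972443 t 3.9
jaw -1.153 twist to cassette 0.5713385084082172
```

```bash
python3 -m inch '[[-0.5,0,0,0,0],[0,0,0,0,0],[0,0,0,-50,0],[0,0,0,-60,0],[0,0,0,-20,0]]' 5; python3 tw.py '[.4872,.0405,.2]';  cat > look.py <<'E'
import sys
from fit import *
im=grab("wrist");f=sys.argv[1];pickle.dump(im,open(f+".pkl","wb"));save(im,f+".png")
hsv=cv2.cvtColor(im["color"],cv2.COLOR_RGB2HSV);p=np.load("p.npy");pv=T(p,(.025,-.04,0))
for nm,lo,hi,z in(("orange",(8,150,120),(17,255,255),.109),("blue",(100,150,80),(125,255,255),.109),("red",(0,170,60),(5,255,255),.092),("green",(45,120,50),(80,255,255),.041)):
    m=cv2.inRange(hsv,lo,hi);n,l,s,c=cv2.connectedComponentsWithStats(m)
    for i in range(1,n):
        if 60<s[i,4]:
            q=pt(im,*c[i]);k=atz(im,*c[i],z);d=k-pv; print(nm,s[i],c[i].round(1),None if q is None else q.round(4),"z-plane",k.round(4),"r,a",np.hypot(d[0],d[1]).round(4),(np.arctan2(-d[1],-d[0])-p[2]).round(3))
E
python3 look.py w2
```

```text
time: 4.53
position: [0.4855, 0.0422, 0.1968]
tool_rot: [3.072, 0.653, -0.002]
ft_force: [-0.5, 0.2, -0.5]
grip_width: 0.485
pos [0.4855 0.0422 0.1968] shift [ 0.9  2.2 -3.2] tilt [-0.001 -0.001 -1.   ] F [-0.52  0.21 -0.48] g 0.48545666491273337 t 4.525
jaw -1.152 twist to cassette 0.5723902451404381
orange [ 162    5   56   63 1709] [189.3  36. ] [0.568  0.1522 0.1103] z-plane [0.568  0.1526 0.109 ] r,a 0.1051 -1.668
blue [  0  76  31  38 678] [15.2 94.4] [0.4771 0.2938 0.0193] z-plane [0.4987 0.236  0.109 ] r,a 0.1899 -1.185
blue [ 108  116   52   55 1435] [133.9 142.9] [0.5002 0.1629 0.1097] z-plane [0.5    0.1631 0.109 ] r,a 0.1195 -1.059
red [305 212  19  13 170] [313.7 217.7] [0.4935 0.0441 0.0742] z-plane [0.4976 0.046  0.092 ] r,a 0.0439 0.271
red [304 224  20  20 317] [314.  233.7] [0.4879 0.0415 0.0928] z-plane [0.4877 0.0414 0.092 ] r,a 0.0544 0.336
```

View pics/w2.png

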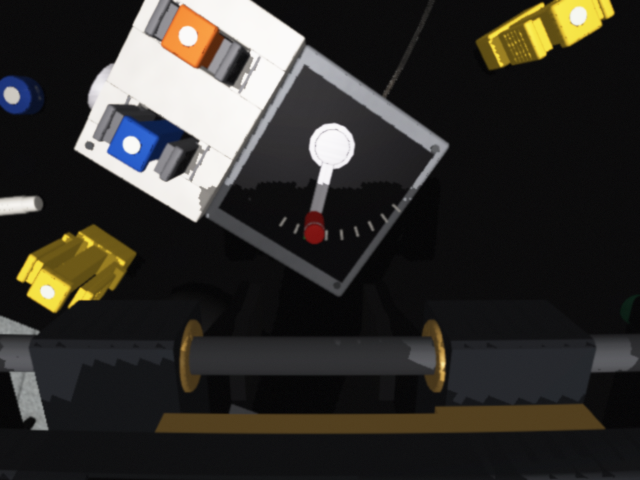

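The view shows the knob at (314,233) covering the green mark, with the lever at 0.336 rad by measurement. It is released, and orange is seated at (189,36). Next I go over the orange cassette.

```bash
python3 tw.py '[.568,.1526,.17]'
```

```text
pos [0.4862 0.0421 0.198 ] shift [119.6 -67.7  27.9] tilt [ 0.001 -0.001 -1.   ] F [ 1.27 -0.13  1.64] g 0.48942800769577993 t 4.575
jaw -1.152 twist to cassette 0.5722724100445067
```

```bash
python3 -m inch '[[1,40,-23,0,0],[1,40,-23,0,0],[1,39,-22,0,0],[1,0,0,0,0.18],[1,0,0,0,0.18]]' 20;  python3 -m inch '[[1,0,0,0,0.18],[1,0,0,0,0.04],[1,0,0,0,0]]'; python3 tw.py '[.568,.1526,.17]'
```

```text
time: 5.2
position: [0.5705, 0.155, 0.1937]
tool_rot: [3.141, 0.07, -0.001]
ft_force: [-0.2, 0.1, 0.5]
grip_width: 0.958
time: 5.58
position: [0.5697, 0.1559, 0.1897]
tool_rot: [-3.128, 0.286, 0.007]
ft_force: [-0.2, 0.6, -0.2]
grip_width: 1.003
pos [0.5697 0.1559 0.1897] shift [-1.   3.5 19.7] tilt [-0.004  0.001 -1.   ] F [-0.15  0.6  -0.2 ] g 1.0028470658360877 t 5.575
jaw -1.753 twist to cassette -0.028815748860976598
```

```bash
python3 -m inch '[[1,-1,3,0,-0.02],[1,0,0,0,0]]'; python3 look.py w3; python3 tw.py '[.568,.1526,.067]'
```

```text
time: 5.82
position: [0.5677, 0.1528, 0.1886]
tool_rot: [-3.131, 0.25, 0.009]
ft_force: [-0.5, -0.1, 0.3]
grip_width: 0.996
orange [ 293  208   40   59 1674] [312.2 238.7] [0.5733 0.1523 0.1091] z-plane [0.5733 0.1523 0.109 ] r,a 0.1063 -1.717
blue [296 298  34  40 915] [312.4 319.5] [0.5092 0.1624 0.0894] z-plane [0.5196 0.1608 0.109 ] r,a 0.112 -1.217
red [461 292  30  30 425] [473.5 304.1] [0.4936 0.0451 0.0728] z-plane [0.5043 0.0517 0.092 ] r,a 0.037 0.139
red [478 314  22  18 290] [489.1 322.1] [0.489  0.0417 0.0926] z-plane [0.4886 0.0414 0.092 ] r,a 0.0535 0.338
pos [0.5678 0.1529 0.1887] shift [  0.9   0.3 121.7] tilt [-0.006  0.001 -1.   ] F [-0.83 -0.63 -0.04] g 0.9977679281510671 t 5.875
jaw -1.731 twist to cassette -0.006265106357338013
```

View pics/w3.png

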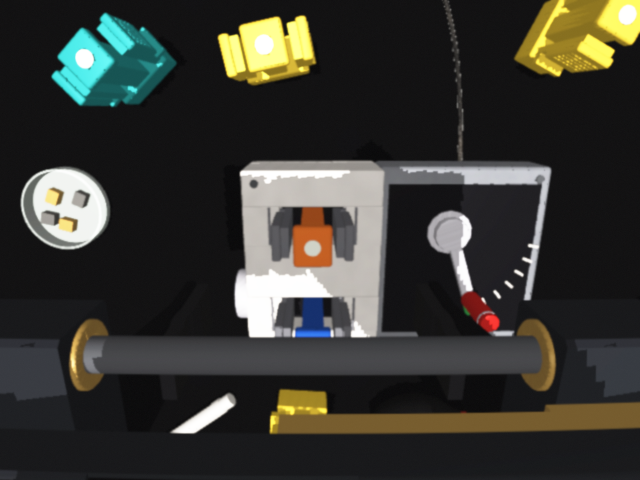

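The view shows the orange cap (313,247) centred between its catches, with the jaws aligned to the changer. The knob (489,322) is at 0.338 rad. I descend with the jaws open.

```bash
python3 -c "
from h import *;import pickle
im=pickle.load(open('w3.pkl','rb'));print(atz(im,312.5,247.5,.109))"; python3 -m inch '[[1,1,0,35,0],[1,0,0,25,0],[1,0,0,0,0]]'; python3 tw.py '[.568,.1527,.067]'
```

```text
[0.56772384 0.15298626 0.109     ]
time: 6.25
position: [0.5694, 0.1528, 0.1283]
tool_rot: [-3.13, 0.25, 0.005]
ft_force: [0.2, -0.1, 0.3]
grip_width: 1.0
pos [0.5694 0.1528 0.1283] shift [-1.2  0.3 61.3] tilt [-0.003  0.001 -1.   ] F [ 0.16 -0.11  0.34] g 1.0001734896827301 t 6.25
jaw -1.73 twist to cassette -0.006168986417987021
```

```bash
python3 -m inch '[[1,-1,0,25,0],[1,0,0,20,0],[1,0,0,10,0],[1,0,0,0,0]]' 25; python3 tw.py '[.568,.1527,.067]'
```

```text
time: 6.75
position: [0.5713, 0.1537, 0.0754]
tool_rot: [-3.129, 0.251, -0.004]
ft_force: [0.8, 0.1, 0.1]
grip_width: 0.998
pos [0.5713 0.1537 0.0754] shift [-3.1  1.6  8.4] tilt [ 0.003  0.003 -1.   ] F [0.76 0.1  0.09] g 0.9975240504464986 t 6.75
jaw -1.731 twist to cassette -0.00638517908699221
```

```bash
python3 -m inch '[[1,-3,1,8,0],[1,0,0,0,0],[0.6,0,0,0,0]]' 25; python3 tw.py '[.568,.1527,.067]'
```

```text
time: 7.12
position: [0.5691, 0.1537, 0.0687]
tool_rot: [-3.128, 0.25, -0.009]
ft_force: [0.4, -0.5, 0.2]
grip_width: 0.953
pos [0.5691 0.1537 0.0687] shift [-1.   1.1  1.7] tilt [ 0.006  0.003 -1.   ] F [ 0.39 -0.51  0.24] g 0.9534241480448672 t 7.125
jaw -1.731 twist to cassette -0.0062705912489260385
```

```bash
python3 -m inch '[[0.2,-1,1,2,0],[-0.2,0,0,0,0],[-0.6,0,0,0,0],[-1,0,0,0,0],[-1,0,0,0,0]]' 30; python3 tw.py '[.568,.1527,.067]'
```

```text
time: 7.75
position: [0.5685, 0.1527, 0.0675]
tool_rot: [-3.128, 0.251, -0.011]
ft_force: [-0.9, -0.0, 7.8]
grip_width: 0.402
pos [0.5685 0.1527 0.0675] shift [-0.5  0.1  0.5] tilt [ 0.007  0.003 -1.   ] F [-0.87 -0.02  7.84] g 0.4015604226580667 t 7.75
jaw -1.731 twist to cassette -0.0064711036247251386
```

```bash
python3 -m inch '[[-1,0,0,0,0],[-1,0,0,0,0]]' 30; python3 tw.py '[.568,.1527,.067]'
python3 - <<'E'
from h import *
im=grab("scene");save(im,"s2.png",(200,190,380,325),4.4)
E
```

```text
time: 8.0
position: [0.5687, 0.1527, 0.0676]
tool_rot: [-3.128, 0.251, -0.011]
ft_force: [0.1, -0.1, 0.8]
grip_width: 0.399
pos [0.5687 0.1527 0.0676] shift [-0.6  0.2  0.6] tilt [ 0.007  0.003 -1.   ] F [ 0.14 -0.13  0.75] g 0.39861308471795176 t 8.0
jaw -1.731 twist to cassette -0.006569514086715245
```

View pics/s2.png

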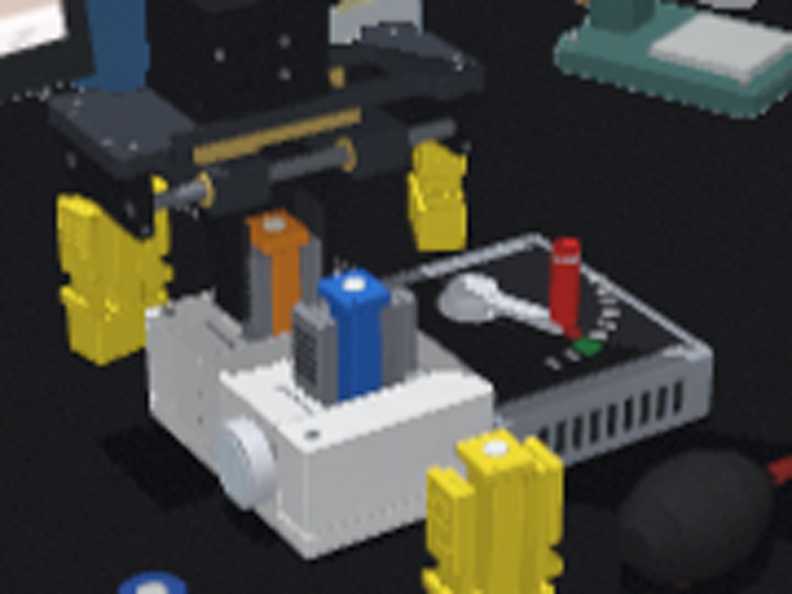

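The crop shows both grey catches squeezed by the fingers and the cassette still seated, with the lever at the mark. I lift straight up in small steps.

```bash
python3 -m inch '[[-1,0,0,-8,0],[-1,0,0,-8,0],[-1,0,0,-8,0]]' 30; python3 tw.py '[.5687,.1527,.19]'
```

```text
time: 8.43
position: [0.5675, 0.1525, 0.0919]
tool_rot: [-3.128, 0.251, -0.008]
ft_force: [0.1, 0.8, -1.1]
grip_width: 0.399
pos [0.5675 0.1525 0.0919] shift [  1.6  -0.8 -98.1] tilt [ 0.005  0.003 -1.   ] F [ 0.06  0.75 -1.07] g 0.3986295119682144 t 8.425
jaw -1.731 twist to cassette -0.006353268695296954
```

```bash
python3 -m inch '[[-1,1,0,-12,0],[-1,0,0,-14,0],[-1,0,0,-14,0],[-1,0,0,-20,0],[-1,0,0,-20,0]]' 30;python3 -m inch '[[-1,0,0,-20,0],[-1,0,0,-5,0],[-1,0,0,0,0],[-1,0,0,0,0]]' 30; python3 tw.py '[.5687,.1527,.19]'
python3 - <<'E'
from h import *
im=grab("scene");save(im,"s3.png",(190,150,390,300),4)
E
python3 look.py w4
```

```text
time: 9.05
position: [0.568, 0.1521, 0.1773]
tool_rot: [-3.128, 0.25, -0.008]
ft_force: [0.2, -0.5, -1.0]
grip_width: 0.401
time: 9.55
position: [0.5683, 0.1524, 0.2057]
tool_rot: [-3.128, 0.25, -0.013]
ft_force: [-0.0, -1.0, -1.1]
grip_width: 0.396
pos [0.5683 0.1524 0.2057] shift [ 0.2 -0.3 15.7] tilt [ 0.009  0.003 -1.   ] F [-0.04 -1.02 -1.14] g 0.3957307458819026 t 9.55
jaw -1.73 twist to cassette -0.005853322952778406
orange [ 275  264   73   73 3205] [311.8 305.9] [0.5784 0.1512 0.226 ] z-plane [0.523  0.1607 0.109 ] r,a 0.1113 -1.247
orange [ 277  375   70   21 1321] [311.5 384.8] [0.5598 0.1542 0.2476] z-plane [0.4612 0.1709 0.109 ] r,a 0.1442 -0.823
red [455 287  22  14 219] [464.9 294.2] [0.494  0.0442 0.0672] z-plane [0.5065 0.052  0.092 ] r,a 0.0347 0.128
```

View pics/s3.png

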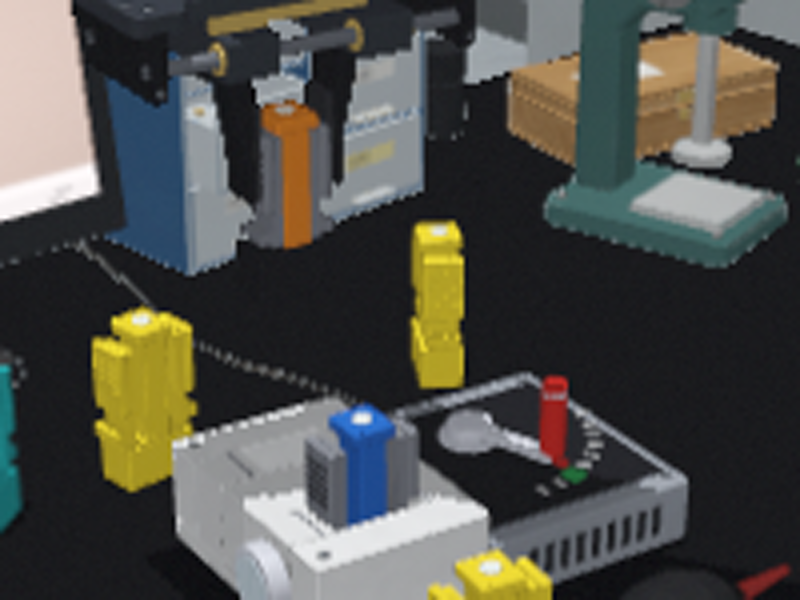

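The view shows the orange cassette upright in the fingers, well clear of the changer. Blue is seated and the lever is at the green mark. Handing in.

```bash
python3 -c "
from bench import ctrl
s=ctrl.get_state();print(abs(s['qd']).max(),s['grip_width']);ctrl.close_job()"
```

```text
0.004031529340500032 0.40010762366511704
the job is handed in; nothing more can be done
```

I set the lever on the green mark, pinched the orange cassette's catches while it was seated, and lifted it out. I handed the job in with the cassette held still and upright, after about 9.6 s on the robot's clock.

- **Lever:** it measured about 0.338 rad from the wrist camera after I let go (target 0.35 ± 0.1). Nothing touched it afterwards, and the last scene picture still shows it at the mark.
- **Cassette:** by its measured top (about 0.248 m), the underside is roughly 15 cm above the worktop, or 9 cm above the white top. It looks upright, and the arm was practically at rest.
- **Catches:** the grip is 30 N. The opening reads about 35 mm, slightly less than the 38 mm given for fully pressed catches. I put this down to give in the pads, but could not confirm it. The opening stayed within about 0.5 mm from before the lift until hand-in.
- **Other objects:** in the last picture the blue cassette is seated and nothing looks disturbed. I did not re-measure the blue cassette or the bystanders.

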